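Scan the indexer's label and index its carousel to the third stop

ROBOT

A 7-joint arm with a two-finger parallel gripper is mounted at the origin on a cart in front of the work surface, level with it; the furniture and walls round the work are solid. World frame = base frame: x ahead of the robot, y to its left, z up, the work surface at z = 0. Lengths are in m, angles in rad, forces in N, time in s.
With the tool pointing down it reaches from about 0.4 to 0.85 m from the base axis. Payload 10.4 kg.
Tool frame: the origin (TCP) lies midway between the tips of the shut fingers; the grasp point (between the pads) lies manip.grip_depth behind it (manip.grip_depth is the distance from the TCP to the grasp point, in m); z points along the fingers, x is the direction in which the jaws open and shut, and the axes are right-handed (so a half turn about z gives the same grasp; the last joint's range is limited). The gripper opens to 85 mm and grips with 20 to 120 N. Pads are 22 mm wide; open, the fingers measure 114 mm over their backs; the gripper's body (76 mm by 85 mm) begins 54 mm behind the grasp point. The pads swing forward as they close: fully open they stand 13 mm farther back than shut.
Start: joints at [-0.023, 0.332, -0.065, 1.46, 0.022, 1.35, -0.088], TCP at [0.625, 0, 0.231] pointing down, gripper open.
Joint ranges: [-2.6, 2.6], [-0.5, 2.12], [-1.47, 1.34], [0.16, 2.42], [-1.27, 4.41], [0.06, 2.06], [-2.6, 2.6]. Speed limits (rad/s): [2.22, 2.22, 2.79, 2.79, 3.14, 3.14, 3.14].

INTERFACE

Orientations are given as a unit quaternion [x, y, z, w].
In Python, from workcell import manip gives the robot as it stands. The module is installed in compiled form; this text tells all that it offers.
- The arm moves only by the tool send_rows, never from a script. Its argument "steps" is a list of rows, each a list of 2 entries, a list of its own where there are three numbers: the shift along the tool's x, y, z in m, then the turn about the tool's z in rad. In form: [[[x, y, z], spin], ...]. A call has exactly 8 rows; each row is the pose to reach, as a shift and turn from the pose commanded when the call began, along the tool's axes at that moment; what a row does not reach only later rows make up. A row lasts 1/8 s, in which the tool goes at most 62.5 mm and 10.7 degrees, less where a joint would pass 70% of its speed; a pose out of reach is approached as far as the arm can. A call with a gripper value outside its range is refused whole. "hand" is the opening, from 0 (shut) to 1 (fully open), set as the call begins (left out, the last holds). The fingers move at their own pace and stop on an object; "force" is the grip in N (left out, the last holds). Time passes only in rows, so rows that repeat a pose let the fingers close, or fill a call up. It gives the time, the measured TCP pose, the force and the opening at its end, in the units of the state.
- manip.get_obs(): the state, without advancing time (a new reading comes with each control period).
- manip.camera(name): name is "scene" or "side" or "wrist"; returns (picture, depth): 384x512x3 uint8, red, green, blue; 384x512 float32, m along the optical axis (not along the pixel's ray), 0 where there is no reading.
- manip.camera_info(name): a dict with "intrinsics" (3x3 intrinsics, pixels), "dist_coeffs" ([k1, k2, p1, p2, k3] as OpenCV has them; the pictures are not rectified), "pose" (4x4, takes a point from camera to world coordinates); the wrist camera has in their place "T_tool_cam" (4x4, takes a point from camera to tool coordinates, whose origin is the TCP and whose axes are the tool frame's). Camera axes: x right, y up, looking along -z (the intrinsics and any distortion apply to the point x, -y, -z); pixel columns grow to the right and rows downward; lengths in m; the calibration is good to about 2 mm. A picture is of the moment at which its call begins: read the wrist's pose just before it. camera_info takes no time and is no camera call.
- manip.hand_in(): hands the job in, once; it reports no verdict.
The state is a dict: "clock": time; "joint_pos": joint angles; "joint_velocities": joint speeds; "tau": joint torques, N m; "position": TCP position; "ee_rot": TCP orientation; "ft_force": force on the tool from outside, world axes, zero at the start; "torque": the same for the moment, N m; "grip_width": opening from 0.0 (shut) to 1.0 (fully open).
Only numpy, scipy, OpenCV 4.12 (cv2) and the standard library are available. Lean on these libraries where they do the work, as an engineer would, in place of code of your own. Each camera call takes 0.05 s, during which the arm holds its last target.

TASK

Pick the hand-held reader up out of its cradle, hold its window steady a few centimetres straight above the bar-code label on the sample indexer for about two seconds, and stand the reader back in its cradle. Then turn the indexer's knob clockwise to the third click stop counted from its end stop, without running past it, and finish still gripping the knob there with the click seated: do not let go. Leave the other things on the worktop where they are.

Things in the scene. Friction and masses are not known exactly. Their poses are not given: they have to be found in the camera images.
- reader_grip (a point): centre of the round grip of the loose white hand-held label reader, which stands upright, window down. 114 mm tall, about 140 g: lowest 30 mm a hood of 44 mm diameter, tapering to an upright grip of 28 mm diameter from 46 to 114 mm above its underside. This point is on its axis, 80 mm above the underside; z points up along the reader.
- reader_window (a point): centre of the reader's underside, where it looks out, straight down along its axis. It reads a label when this point is 20 to 90 mm above the label, within about 12 mm sideways, the reader upright and still.
- cradle_floor (a point): centre of the inner floor of the reader's grey charging cradle, a fixed round cup, outside 72 mm, inside 56 mm in diameter, the floor 4 mm and the rim 14 mm above the worktop. The reader is back when it stands upright on this floor.
- label (a point): centre of the bar-code label (34 x 44 mm) on the flat top, 36 mm above the worktop, of the fixed white sample indexer, a housing 150 x 220 mm. z is up, x along the housing's short side (away from the robot; the housing is yawed up to 0.35 rad either way), y along its long side. The carousel's axis is at x = 0, y = -112 mm from here. A grey post 75 mm tall stands on the +x edge by the carousel.
- knob_grip (a point): centre of the black bar grip of the index knob, on the vertical axis of the round 128 mm carousel, 95 mm above the worktop. The bar is 54 mm long, 15 mm thick and stands from 80 to 111 mm above the worktop; the hub below it (50 mm diameter) reaches 80 mm, the ring of capped cups 61 mm. The point turns with the knob: x along the bar to the end with a white line, z up.
- knob_top (a point): centre of the top of the knob, 111 mm above the worktop, on the axis; axes as knob_grip. At joint value 0 its white-line end points at the grey post (the label's +x). It starts seated at the end stop or at the first click stop. Turning over a click takes about 0.1 N m; left alone, the knob snaps to the nearest click and stays there.
- carousel (a joint): turn of knob and carousel (one piece) in rad, growing clockwise seen from above. 0 is the solid end stop (a click seats there too). The click stops follow every 24 degrees: the first at 0.419, the second at 0.838, the third at 1.257, the fourth at 1.676 rad; solid far stop at 2.3.
- timer: a white bench timer, 31 x 76 x 53 mm, standing; a bystander, to be left alone. Origin at the centre of its underside.
- pot: a screw-capped sample pot, 46 mm diameter, 55 mm tall; a bystander, to be left alone. Origin at the centre of its underside.
- marker: a marker pen lying down, 17 x 135 x 16 mm; a bystander, to be left alone. Origin at the centre of its underside.
- vial: a clear capped vial, 30 mm diameter, 86 mm tall; a bystander, to be left alone. Origin at the centre of its underside.
- forceps_1: a pair of steel forceps lying down, 8 x 115 x 12 mm; a bystander, to be left alone. Origin at the centre of its underside.
- reader: the reader as a body (origin at the centre of its underside, the same point as reader_window).
Things that resemble listed ones, but are neither listed nor needed, are in the scene too. What is shaped like the reader but orange or pink is not meant.

How it is judged:
By the outcome, as a careful person would: the job done as asked, in the order asked, and still so for the second after the job is handed in, while the arm keeps its last pose, push and grip.
It also fails if it takes over 56 s, if anything falls off the work surface, if the arm or the gripper's body presses on something with over 40 N, if the wrist force passes 120 N, or if a joint passes its speed limit or range.

## Working session

There is one attempt and no reset: what is moved stays moved. The work goes in short steps, Python scripts to look and compute and a tool call to move; the robot and the scene stay as the last step left them, time stands still between calls to the robot, and variables do not carry over. Pictures are saved under pics/ and viewed, and the job is handed in when it is done.

Besides the shell and the picture viewer there is one more tool, called after "Request:" as a command line: name --argument value ..., lists and objects as JSON in quotes. send_rows: Moves the arm, as the interface text tells. Its arguments: {"type":"object","properties":{"steps":{"type":"array"},"hand":{"type":"number"},"force":{"type":"number"}},"required":["steps"]}

```bash
mkdir -p pics
cat > h.py <<'E'
import numpy as np, cv2
from workcell import manip
from scipy.spatial.transform import Rotation as R
def toolT(o):
    T=np.eye(4);T[:3,:3]=R.from_quat(o['ee_rot']).as_matrix();T[:3,3]=o['position'];return T
def grab(n,tag):
    o=manip.get_obs();p,d=manip.camera(n);i=manip.camera_info(n)
    T=toolT(o)@i['T_tool_cam'] if 'T_tool_cam' in i else np.array(i['pose'])
    np.savez(f'{tag}.npz',p=p,d=d,T=T,K=i['intrinsics'],D=i['dist_coeffs'])
    cv2.imwrite(f'pics/{tag}.png',p[:,:,::-1]);return o
def load(tag): return dict(np.load(f'{tag}.npz'))
def rays(c,uv):
    u=cv2.undistortPoints(np.array(uv,float).reshape(-1,1,2),c['K'],c['D']).reshape(-1,2)
    return np.c_[u[:,0],-u[:,1],-np.ones(len(u))]
def onplane(c,uv,z):
    r=rays(c,uv)@c['T'][:3,:3].T;o=c['T'][:3,3]
    return o+r*((z-o[2])/r[:,2])[:,None]
def bydepth(c,uv):
    r=rays(c,uv);d=np.array([c['d'][int(v),int(u)] for u,v in uv])
    return (r*d[:,None])@c['T'][:3,:3].T+c['T'][:3,3]
def cloud(c):
    h,w=c['d'].shape;uv=np.stack(np.meshgrid(np.arange(w),np.arange(h)),-1).reshape(-1,2)
    r=rays(c,uv)*c['d'].reshape(-1,1)
    return (r@c['T'][:3,:3].T+c['T'][:3,3]).reshape(h,w,3)
E
python3 - <<'E'
from h import *
for n in ['scene','side','wrist']: o=grab(n,n+'0')
print(o, manip.grip_depth)
for n in ['scene','side','wrist']: print(load(n+'0')['T'].round(3), load(n+'0')['K'])
E
```

```text
{'clock': 0.1, 'joint_pos': array([-0.02258544,  0.33279496, -0.0646998 ,  1.46084577,  0.02161754,
        1.34988422, -0.08851648]), 'joint_velocities': array([-0.00095508, -0.00206019, -0.0011455 , -0.00404691,  0.00021064,
       -0.00086821, -0.00030296]), 'tau': array([ 9.25707973e-04, -6.26745987e+01,  4.87730233e-02, -3.92438293e+01,
        1.62844139e-02,  6.89412060e-03, -5.92459219e-05]), 'position': array([ 6.24675084e-01, -1.73884495e-05,  2.30609579e-01]), 'ee_rot': array([ 9.99999809e-01, -4.20744792e-06, -6.17082434e-04,  3.61388198e-05]), 'ft_force': array([-0.31695585, -0.77445228, -0.23749151]), 'torque': array([-0.07844368,  0.00715042, -0.05395551]), 'grip_width': 1.0015044576058945} 0.0187
[[ 0.516  0.357 -0.779 -0.429]
 [-0.856  0.186 -0.482 -0.556]
 [-0.027  0.915  0.402  0.585]
 [ 0.     0.     0.     1.   ]] [[375.85125386   0.         254.89123566]
 [  0.         375.85125386 189.43689256]
 [  0.           0.           1.        ]]
[[-0.885  0.293 -0.362  0.02 ]
 [-0.466 -0.579  0.669  0.977]
 [-0.014  0.76   0.649  0.962]
 [ 0.     0.     0.     1.   ]] [[435.8905628    0.         257.81189607]
 [  0.         435.8905628  192.29684201]
 [  0.           0.           1.        ]]
[[ 1.    -0.    -0.     0.626]
 [ 0.     0.962  0.273  0.07 ]
 [ 0.    -0.273  0.962  0.374]
 [ 0.     0.     0.     1.   ]] [[304.94156303   0.         256.18338199]
 [  0.         304.94156303 190.4002815 ]
 [  0.           0.           1.        ]]
```

View pics/scene0.png

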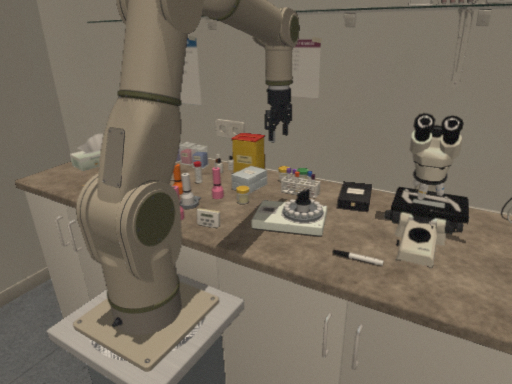

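View pics/side0.png

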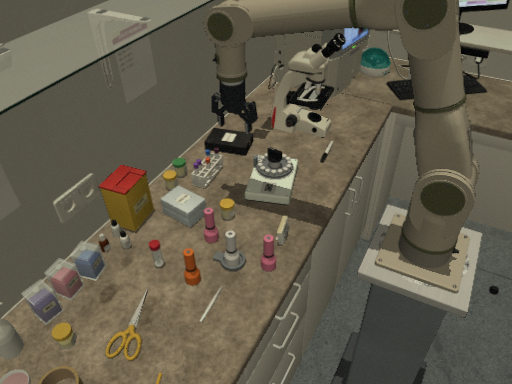

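View pics/wrist0.png

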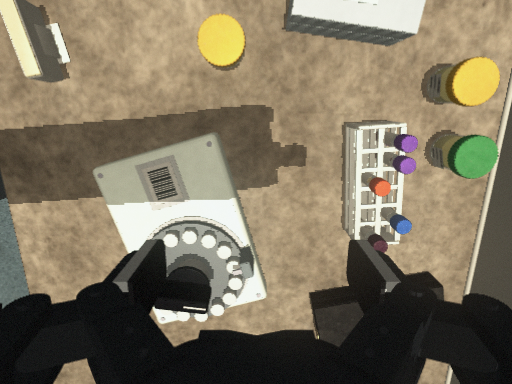

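The scene view shows the indexer at about (290,215). In the side view, the white reader stands in its grey cradle at (232,250), with pink decoys at (268,255) and (210,225) and an orange one at (191,268). The wrist view shows the label at (161,181), the carousel near (190,270) and the knob bar near (183,290).

Run:
```python
from h import *
s=load('side0');w=load('wrist0')
im=s['p'][185:300,180:310,::-1];cv2.imwrite('pics/s_crop.png',cv2.resize(im,None,fx=5,fy=5,interpolation=cv2.INTER_CUBIC))
im=w['p'][120:330,80:290,::-1];cv2.imwrite('pics/w_crop.png',cv2.resize(im,None,fx=2.8,fy=2.8,interpolation=cv2.INTER_CUBIC))
# label
print('label wrist',onplane(w,[(161,181)],.036), bydepth(w,[(161,181)]))
print('side label',bydepth(s,[(268,187)]))
# reader cloud
P=cloud(s)
for u,v in [(232,236),(232,243),(232,250),(232,260)]: print((u,v),P[v,u].round(4),s['p'][v,u])
Pw=cloud(w)
for u,v in [(185,285),(185,305),(190,270),(240,260)]: print((u,v),Pw[v,u].round(4),w['p'][v,u])
```

```text
label wrist [[ 0.51732425 -0.01535294  0.036     ]] [[ 0.51768379 -0.01507181  0.03711897]]
side label [[ 0.51794185 -0.01498037  0.03605044]]
(232, 236) [0.4693 0.2963 0.1147] [191 188 166]
(232, 243) [0.4675 0.3016 0.0933] [110 107  95]
(232, 250) [0.4691 0.3018 0.0646] [109 106  93]
(232, 260) [0.4669 0.309  0.0315] [132 127 113]
(185, 285) [ 0.5492 -0.1186  0.0851] [13 16 13]
(185, 305) [ 0.5548 -0.1242  0.1115] [28 31 28]
(190, 270) [ 0.5546 -0.1029  0.0809] [39 41 38]
(240, 260) [ 0.6078 -0.0993  0.0657] [76 80 71]
```

View pics/s_crop.png

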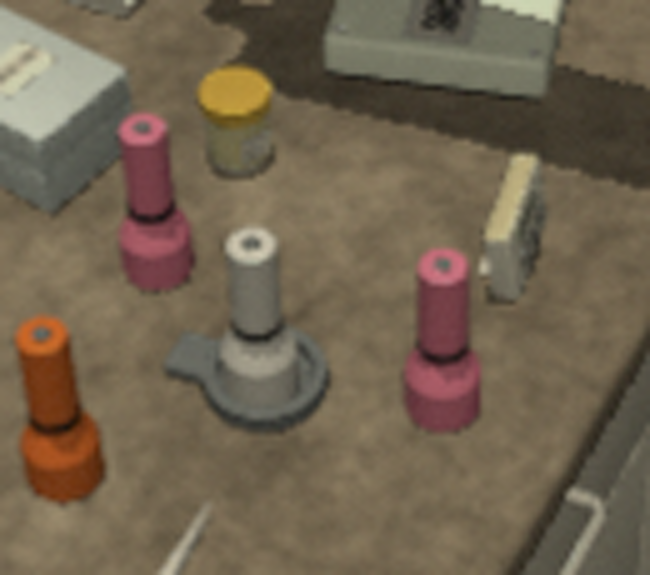

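View pics/w_crop.png

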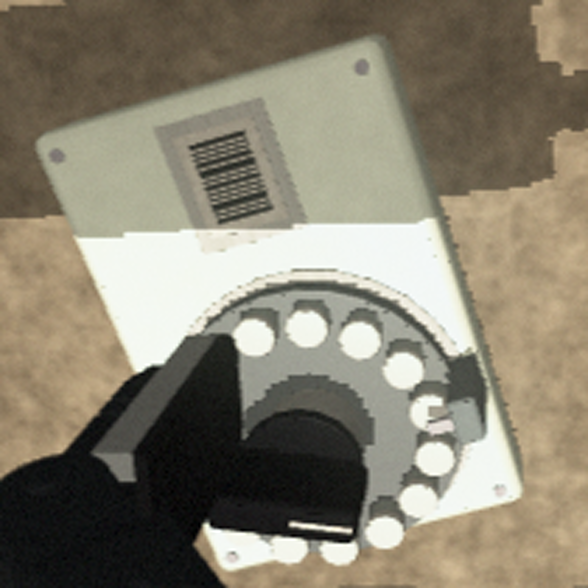

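Run:
```python
from h import *
s=load('side0');w=load('wrist0')
P=cloud(s);m=(np.hypot(P[...,0]-.468,P[...,1]-.29)<.045)
def circ(q):
    A=np.c_[2*q,np.ones(len(q))];x=np.linalg.lstsq(A,(q**2).sum(1),rcond=None)[0];return x[:2],np.sqrt(x[2]+x[0]**2+x[1]**2)
for a,b in [(.111,.12),(.08,.108),(.05,.08),(.006,.028),(.012,.016)]:
    k=m&(P[...,2]>a)&(P[...,2]<b);q=P[k][:,:2]
    if len(q)>8: print(a,b,len(q),q.min(0),q.max(0),q.mean(0),circ(q))
# indexer top: white mask yaw from wrist
Pw=cloud(w)
k=(abs(Pw[...,2]-.036)<.004)&(w['p'].min(2)>90)
k=k.astype(np.uint8)*255
c=max(cv2.findContours(k,cv2.RETR_EXTERNAL,cv2.CHAIN_APPROX_NONE)[0],key=cv2.contourArea)[:,0,:]
X=onplane(w,c,.036)[:,:2];r=cv2.minAreaRect(X.astype(np.float32)*1000);print(r,cv2.boxPoints(r))
# knob top
k=(Pw[...,2]>.102)&(Pw[...,2]<.118)&(np.hypot(Pw[...,0]-.55,Pw[...,1]+.12)<.05)
u=np.argwhere(k);print(len(u),u.min(0),u.max(0))
q=Pw[k];print('top',q.min(0),q.max(0),np.median(q[:,2]));r=cv2.minAreaRect(q[:,:2].astype(np.float32)*1000);print(r)
```

```text
0.111 0.12 62 [0.46533616 0.28016192] [0.49218694 0.30718947] [0.47829856 0.29491299] (array([0.47854257, 0.29396485]), np.float64(0.00997858368996911))
0.08 0.108 71 [0.46549956 0.28298465] [0.49133545 0.30770491] [0.47416469 0.30132533] (array([0.47900217, 0.293173  ]), np.float64(0.01273827579899651))
0.05 0.08 73 [0.46412748 0.28734017] [0.48858451 0.30827143] [0.47340089 0.30107429] (array([0.47891997, 0.29342166]), np.float64(0.012792766161304672))
0.006 0.028 222 [0.44101951 0.25447499] [0.51224725 0.32828966] [0.47008972 0.30185888] (array([0.47785695, 0.2904417 ]), np.float64(0.029133638233675176))
0.012 0.016 78 [0.44101951 0.25843582] [0.51051938 0.32455005] [0.47173644 0.29940412] (array([0.47789739, 0.29019975]), np.float64(0.030119377641877446))
((539.867431640625, -85.2406997680664), (148.2221221923828, 216.06991577148438), 16.054058074951172) [[ 438.77017     -1.9139595]
 [ 498.52307   -209.5574   ]
 [ 640.9647    -168.56744  ]
 [ 581.2118      39.076004 ]]
888 [291 154] [313 208]
top [ 0.52287931 -0.13465659  0.10202957] [ 0.57721104 -0.1140816   0.11326408] 0.11082442442320906
((550.1160278320312, -124.80854034423828), (15.969450950622559, 53.6598014831543), 82.22506713867188)
```

Run:
```python
from h import *
s=load('side0');P=cloud(s)
for n,(u,v) in dict(pink1=(268,238),pink2=(209,211),orange=(188,252),timer=(285,220),potY=(227,203),vial=(154,243),box=(183,200),forceps=(211,303)).items(): print(n,P[v,u].round(3),s['p'][v,u])
q=P.reshape(-1,3); k=(q[:,2]>.045)&(np.hypot(q[:,0]-.4785,q[:,1]-.2935)<.12)&(np.hypot(q[:,0]-.4785,q[:,1]-.2935)>.03)
print(q[k].min(0),q[k].max(0)); 
for a in range(-180,180,30):
    t=np.degrees(np.arctan2(q[:,1]-.2935,q[:,0]-.4785)); kk=k&(t>=a)&(t<a+30)
    if kk.any(): print(a,kk.sum(),np.hypot(q[kk,0]-.4785,q[kk,1]-.2935).min(), q[kk,2].max())
```

```text
pink1 [0.379 0.26  0.116] [116 104  98]
pink2 [0.578 0.241 0.114] [138  90  94]
orange [0.544 0.396 0.112] [108  97  84]
timer [0.395 0.117 0.052] [171 161 124]
potY [0.59  0.128 0.05 ] [184 148  61]
vial [0.663 0.393 0.084] [151  42  43]
box [0.713 0.189 0.062] [202 201 169]
forceps [0.453 0.444 0.007] [200 196 172]
[0.36688682 0.22660782 0.04596287] [0.58989546 0.40084239 0.116001  ]
-180 223 0.09057376686554476 0.11600100487098808
-60 31 0.10467640795664816 0.11590791163693714
-30 140 0.10322741920723473 0.1152675714096758
30 24 0.10853535424759843 0.11381759632240807
60 48 0.11075956202315938 0.11388172811838448
```

Request:
send_rows --steps '[[[-0.015,-0.03,0],0],[[-0.04,-0.08,0],0],[[-0.07,-0.14,0],0],[[-0.1,-0.2,0],0],[[-0.125,-0.25,0],0],[[-0.141,-0.282,0],0],[[-0.146,-0.293,0],0],[[-0.146,-0.293,0],0]]' --hand 1 --force 40

```text
clock: 1.15
position: [0.479, 0.293, 0.2311]
ee_rot: [1.0, 0.0, -0.0, 0.0]
ft_force: [-0.6, -1.5, -0.0]
grip_width: 1.0
```

Run:
```python
from h import *
o=grab('wrist','wrist1');print(o['clock'],o['position'],o['ee_rot'],o['joint_pos'],o['ft_force'])
```

```text
1.15 [0.47899775 0.29299341 0.231141  ] [ 9.99999916e-01  3.71551406e-04 -5.41160027e-05  1.64593916e-04] [-0.39535956  0.20750263 -0.27052792  1.62185006  0.05706078  1.32026254
 -0.67378862] [-0.62796168 -1.45386832 -0.01306056]
```

View pics/wrist1.png

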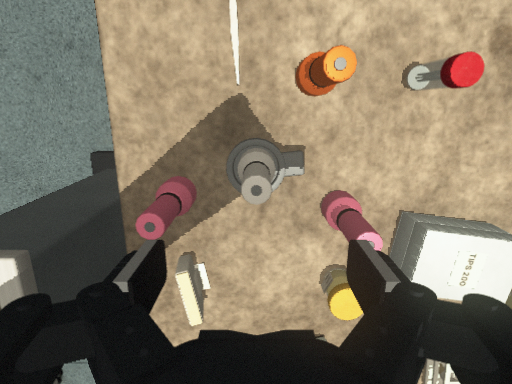

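The reader's top is at (257,189) and its cradle cup is centred near (256,167). The pink decoys stand well off to each side.

Run:
```python
from h import *
w=load('wrist1');P=cloud(w)
print(onplane(w,[(257,189)],.118))
m=(P[...,2]>.112)&(P[...,2]<.122)&(np.hypot(P[...,0]-.478,P[...,1]-.293)<.03)
r=onplane(w,np.argwhere(m)[:,::-1],.118);print(r.mean(0),(r.min(0)+r.max(0))/2,r.max(0)-r.min(0))
m=(abs(P[...,2]-.014)<.003)&(np.hypot(P[...,0]-.478,P[...,1]-.293)<.04)
c=onplane(w,np.argwhere(m)[:,::-1],.014)[:,:2]
print(cv2.minEnclosingCircle((c*1000).astype(np.float32)))
```

```text
[[0.48111507 0.29093184 0.118     ]]
[0.48042647 0.29128888 0.118     ] [0.48066914 0.29118261 0.118     ] [0.02711719 0.02808764 0.        ]
((482.0423889160156, 288.43048095703125), 37.776771545410156)
```

Request:
send_rows --steps '[[[0.001,0.001,0.015],0],[[0.001,0.001,0.045],0],[[0.001,0.001,0.08],0],[[0.001,0.001,0.115],0],[[0.001,0.001,0.14],0],[[0.001,0.001,0.157],0],[[0.001,0.001,0.165],0],[[0.001,0.001,0.165],0]]'

```text
clock: 2.2
position: [0.4802, 0.2918, 0.0662]
ee_rot: [1.0, -0.0, -0.0, 0.0]
ft_force: [-0.0, -0.1, 0.5]
grip_width: 1.0
```

Request:
send_rows --steps '[[[0,0,0],0],[[0,0,0],0],[[0,0,0],0],[[0,0,0],0],[[0,0,0],0],[[0,0,0],0],[[0,0,0],0],[[0,0,0],0]]' --hand 0 --force 35

```text
clock: 3.2
position: [0.4803, 0.2922, 0.0667]
ee_rot: [1.0, 0.0, 0.0, -0.0]
ft_force: [-0.6, -0.1, 5.2]
grip_width: 0.32
```

Run:
```python
from h import *
o=grab('wrist','wrist2');o=grab('side','side2');print(o['clock'],o['position'],o['grip_width'],o['ft_force'])
s=load('side2');cv2.imwrite('pics/s2c.png',cv2.resize(s['p'][150:300,150:310,::-1],None,fx=4,fy=4))
```

```text
3.25 [0.48024972 0.29219861 0.06671078] 0.3202390808612191 [-1.56367157 -0.28204422  5.42491992]
```

View pics/s2c.png

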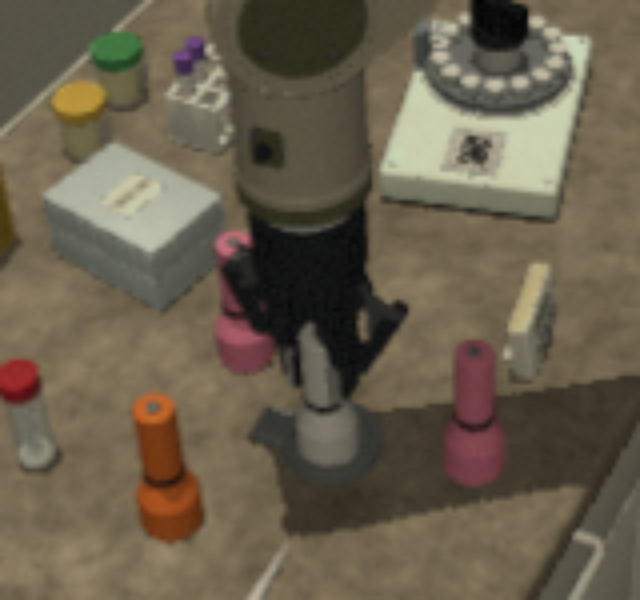

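The reader is gripped: 0.32 × 85 mm ≈ 27 mm, which fits the 28 mm grip, and it stands upright. Next I'll lift it.

Request:
send_rows --steps '[[[0,0,-0.008],0],[[0,0,-0.025],0],[[0,0,-0.05],0],[[0,0,-0.08],0],[[0,0,-0.11],0],[[0,0,-0.135],0],[[0,0,-0.147],0],[[0,0,-0.15],0]]'

```text
clock: 4.3
position: [0.4801, 0.2921, 0.217]
ee_rot: [1.0, 0.0, 0.0, -0.0]
ft_force: [0.2, -0.0, -1.7]
grip_width: 0.32
```

Run:
```python
from h import *
o=grab('side','side3');print(o['clock'],o['position'],o['grip_width'],o['ft_force'])
s=load('side3');cv2.imwrite('pics/s3c.png',cv2.resize(s['p'][100:300,150:310,::-1],None,fx=3,fy=3))
# label by wrist/side: dark-ish label region
w=load('wrist0');
for nm,c,(u,v) in (('w',w,(161,181)),('s',s,(268,187))):
    P=cloud(c);g=cv2.cvtColor(c['p'],cv2.COLOR_RGB2GRAY)
    r=18 if nm=='w' else 12
    m=np.zeros_like(g);m[v-r:v+r,u-r:u+r]=(g[v-r:v+r,u-r:u+r]<70)*255
    k=np.argwhere(m>0)[:,::-1].astype(float);X=onplane(c,k,.036)[:,:2]
    rr=cv2.minAreaRect((X*1000).astype(np.float32));print(nm,len(k),rr)
```

```text
4.3 [0.48012478 0.29207966 0.21698213] 0.3197235955120803 [ 0.20775739 -0.04605312 -1.65050676]
w 159 ((518.2598876953125, -17.734514236450195), (22.445226669311523, 33.7639274597168), 15.476165771484375)
s 35 ((522.2197875976562, -41.402809143066406), (52.099220275878906, 72.89572143554688), 20.216915130615234)
```

View pics/s3c.png

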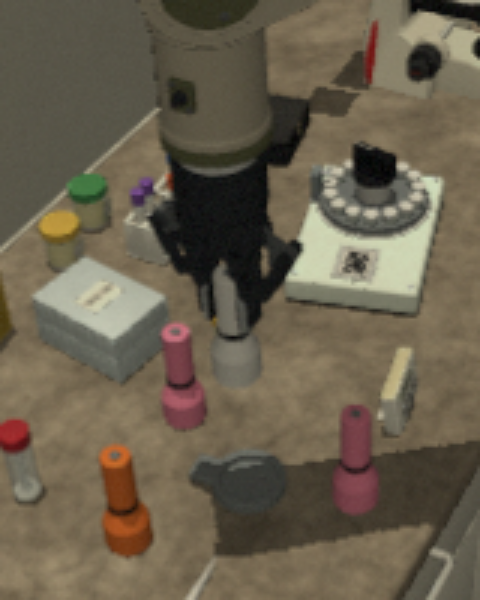

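Request:
send_rows --steps '[[[0.003,0.02,0],0],[[0.009,0.07,0],0],[[0.016,0.125,0],0],[[0.023,0.18,0],0],[[0.03,0.235,0],0],[[0.035,0.28,0],0],[[0.038,0.303,0],0],[[0.038,0.308,0],0]]'

```text
clock: 5.35
position: [0.5173, -0.0188, 0.2155]
ee_rot: [1.0, -0.002, -0.001, 0.0]
ft_force: [0.0, 1.2, -1.6]
grip_width: 0.317
```

Request:
send_rows --steps '[[[0,0,0.005],0],[[0,0,0.015],0],[[0,0,0.03],0],[[0,0,0.045],0],[[0,0,0.058],0],[[0,0,0.066],0],[[0,0,0.069],0],[[0,0,0.069],0]]'

```text
clock: 6.35
position: [0.5181, -0.016, 0.1474]
ee_rot: [1.0, -0.0, 0.0, -0.0]
ft_force: [-0.2, 0.3, -1.8]
grip_width: 0.318
```

Run:
```python
from h import *
o=grab('side','side4');o=grab('scene','scene4');print(o['clock'],o['position'],o['grip_width'],o['ft_force'])
s=load('side4');a=cv2.resize(s['p'][80:230,200:330,::-1],None,fx=3,fy=3)
s=load('scene4');b=cv2.resize(s['p'][120:270,220:350,::-1],None,fx=3,fy=3);cv2.imwrite('pics/s4c.png',np.hstack([a,b]))
```

```text
6.4 [ 0.51830224 -0.01599946  0.14769039] 0.3143620723140153 [ 0.82117353  0.13693563 -1.51810383]
```

View pics/s4c.png

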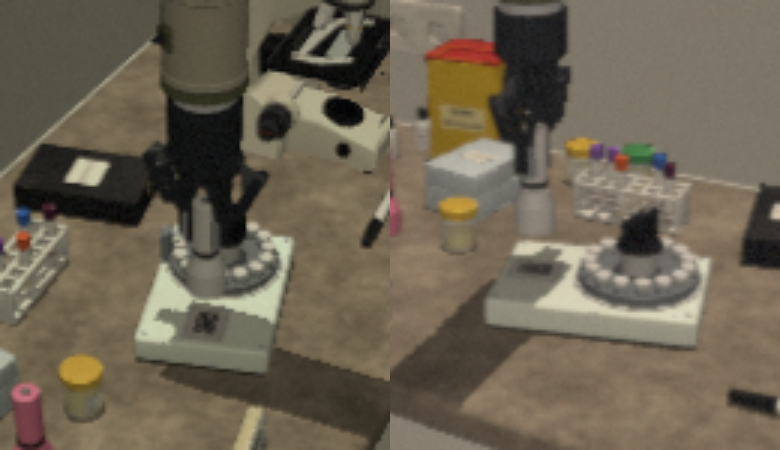

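Run:
```python
from h import *
for n in ['side4','scene4']:
    s=load(n);P=cloud(s);m=(np.hypot(P[...,0]-.518,P[...,1]+.016)<.035)
    for a,b in [(.05,.115),(.135,.19)]:
        k=m&(P[...,2]>a)&(P[...,2]<b)&(s['p'].min(2)>60);q=P[k]
        if len(q)<8: continue
        A=np.c_[2*q[:,:2],np.ones(len(q))];x=np.linalg.lstsq(A,(q[:,:2]**2).sum(1),rcond=None)[0]
        print(n,len(q),x[:2],np.sqrt(x[2]+x[0]**2+x[1]**2),q[:,2].min(),q.mean(0))
```

```text
side4 103 [ 0.51734661 -0.01244724] 0.018869262905179797 0.08370172583699853 [ 0.51019169 -0.00088972  0.09985111]
side4 123 [ 0.52109538 -0.00921541] 0.013692195873325503 0.13536368276399824 [ 0.51744677 -0.00359129  0.16542374]
scene4 117 [ 0.51618716 -0.01718872] 0.02024962959718743 0.08485769559568224 [ 0.50317075 -0.02509084  0.10075872]
scene4 118 [ 0.51519564 -0.01088998] 0.019279685494918368 0.13506516298198357 [ 0.5090063  -0.02349132  0.16406119]
```

Request:
send_rows --steps '[[[0,0,0],0],[[0,0,0],0],[[0,0,0],0],[[0,0,0],0],[[0,0,0],0],[[0,0,0],0],[[0,0,0],0],[[0,0,0],0]]'

```text
clock: 7.45
position: [0.518, -0.016, 0.1474]
ee_rot: [1.0, -0.0, 0.0, 0.0]
ft_force: [-0.4, 0.5, -0.7]
grip_width: 0.319
```

Request:
send_rows --steps '[[[0,0,0],0],[[0,0,0],0],[[0,0,0],0],[[0,0,0],0],[[0,0,0],0],[[0,0,0],0],[[0,0,0],0],[[0,0,0],0]]'

```text
clock: 8.45
position: [0.518, -0.016, 0.1473]
ee_rot: [1.0, -0.0, 0.0, -0.0]
ft_force: [0.0, 1.5, -1.4]
grip_width: 0.321
```

Request:
send_rows --steps '[[[0,0,0],0],[[0,0,0],0],[[0,0,0],0],[[0,0,0],0],[[0,0,-0.005],0],[[0,0,-0.02],0],[[0,0,-0.045],0],[[0,0,-0.07],0]]'

```text
clock: 9.45
position: [0.5182, -0.016, 0.2192]
ee_rot: [1.0, 0.0, 0.0, -0.0]
ft_force: [-0.4, 0.4, -1.2]
grip_width: 0.32
```

Request:
send_rows --steps '[[[-0.003,-0.02,0],0],[[-0.009,-0.07,0],0],[[-0.016,-0.125,0],0],[[-0.023,-0.18,0],0],[[-0.03,-0.235,0],0],[[-0.035,-0.28,0],0],[[-0.038,-0.303,0],0],[[-0.038,-0.308,0],0]]'

```text
clock: 10.45
position: [0.4796, 0.2937, 0.2182]
ee_rot: [1.0, 0.001, 0.0, -0.0]
ft_force: [0.0, 0.6, -0.3]
grip_width: 0.315
```

Request:
send_rows --steps '[[[0,0,0],0],[[0,0,0.01],0],[[0,0,0.035],0],[[0,0,0.065],0],[[0,0,0.09],0],[[0,0,0.11],0],[[0,0,0.12],0],[[0,0,0.12],0]]'

```text
clock: 11.45
position: [0.4799, 0.2912, 0.0968]
ee_rot: [1.0, -0.0, -0.0, 0.0]
ft_force: [-0.7, 0.5, -1.2]
grip_width: 0.32
```

Run:
```python
from h import *
o=grab('side','side5');o=grab('wrist','wrist5');print(o['clock'],o['position'],o['grip_width'],o['ft_force'])
s=load('side5');a=cv2.resize(s['p'][180:290,170:300,::-1],None,fx=4,fy=4);cv2.imwrite('pics/s5c.png',a)
```

```text
11.5 [0.48029286 0.2916743  0.09760029] 0.3198440005792018 [ 0.53801878 -0.20941729 -0.72916256]
```

View pics/s5c.png

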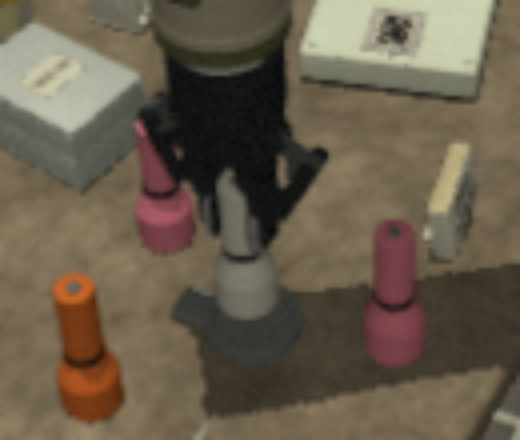

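Request:
send_rows --steps '[[[0,0,0.004],0],[[0,0,0.01],0],[[0,0,0.016],0],[[0,0,0.022],0],[[0,0,0.026],0],[[0,0,0.029],0],[[0,0,0.0305],0],[[0,0,0.0305],0]]'

```text
clock: 12.55
position: [0.4801, 0.2921, 0.0669]
ee_rot: [1.0, 0.0, 0.0, -0.0]
ft_force: [-0.6, 0.1, -0.8]
grip_width: 0.315
```

Request:
send_rows --steps '[[[0,0,0],0],[[0,0,0],0],[[0,0,0],0],[[0,0,0],0],[[0,0,0],0],[[0,0,0],0],[[0,0,0],0],[[0,0,0],0]]' --hand 1

```text
clock: 13.55
position: [0.48, 0.292, 0.0668]
ee_rot: [1.0, -0.0, 0.0, -0.0]
ft_force: [-0.2, 0.3, -0.2]
grip_width: 1.001
```

Request:
send_rows --steps '[[[0,0,-0.01],0],[[0,0,-0.03],0],[[0,0,-0.06],0],[[0,0,-0.09],0],[[0,0,-0.12],0],[[0,0,-0.15],0],[[0,0,-0.165],0],[[0,0,-0.165],0]]'

```text
clock: 14.55
position: [0.4803, 0.2922, 0.2326]
ee_rot: [1.0, 0.0, 0.001, -0.0]
ft_force: [-0.2, 0.0, -0.9]
grip_width: 0.998
```

Run:
```python
from h import *
o=grab('side','side6');o=grab('wrist','wrist6');print(o['clock'],o['position'],o['grip_width'],o['ft_force'],o['joint_pos'])
s=load('side6');a=cv2.resize(s['p'][180:300,170:300,::-1],None,fx=3,fy=3);b=cv2.resize(load('wrist6')['p'][80:240,100:400,::-1],None,fx=1.3,fy=1.3);b=cv2.copyMakeBorder(b,0,a.shape[0]-b.shape[0],0,0,0);cv2.imwrite('pics/s6c.png',np.hstack([a,b]))
P=cloud(load('side6'));q=P[(P[...,2]>.09)&(np.hypot(P[...,0]-.48,P[...,1]-.292)<.03)];print(q[:,2].max(),(q.min(0)+q.max(0))/2)
w=load('wrist6');P=cloud(w);m=(P[...,2]>.112)&(P[...,2]<.122)&(np.hypot(P[...,0]-.478,P[...,1]-.293)<.03)
r=onplane(w,np.argwhere(m)[:,::-1],.118);print((r.min(0)+r.max(0))/2,np.median(P[m][:,2]))
```

```text
14.6 [0.47993249 0.29192327 0.23143733] 0.9991316495976997 [ 0.12161712 -0.86779271 -0.59532939] [-0.38456244  0.20851403 -0.28011716  1.62050259  0.05917438  1.32100572
 -0.67358781]
0.6299170456958865 [0.48008084 0.29143393 0.36016063]
[0.48117182 0.29095614 0.118     ] 0.11850754024450633
```

View pics/s6c.png

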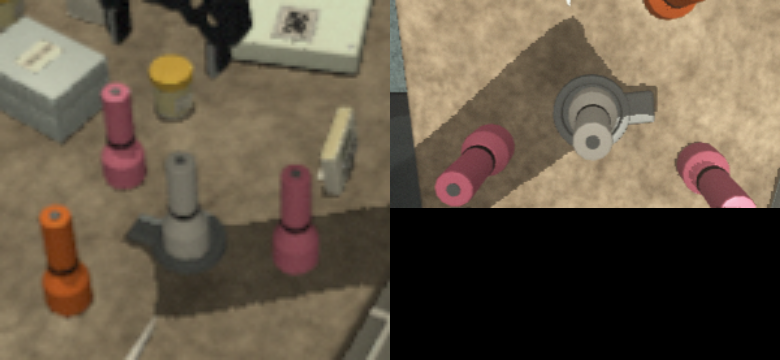

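The reader is back on the cradle floor, upright, with its top at z = 0.118. Now I'll go over the knob.

Request:
send_rows --steps '[[[0.003,0.02,0],0],[[0.012,0.07,0],0],[[0.022,0.13,0],0],[[0.032,0.19,0],0],[[0.042,0.25,0],0],[[0.055,0.31,0],0],[[0.065,0.365,0],0],[[0.07,0.4,0],0]]'

```text
clock: 15.65
position: [0.5493, -0.1112, 0.2303]
ee_rot: [1.0, -0.001, -0.001, 0.0]
ft_force: [-0.1, 0.1, 1.2]
grip_width: 0.999
```

Request:
send_rows --steps '[[[0,0.01,0],-0.15],[[0,0.016,0],-0.33],[[0,0.016,0],-0.51],[[0,0.016,0],-0.69],[[0,0.016,0],-0.87],[[0,0.016,0],-1.05],[[0,0.016,0],-1.23],[[0,0.016,0],-1.37]]'

```text
clock: 16.65
position: [0.5494, -0.1239, 0.2303]
ee_rot: [0.773, 0.635, -0.001, -0.001]
ft_force: [-0.5, -0.7, 0.9]
grip_width: 0.998
```

Request:
send_rows --steps '[[[0,0,0],-0.05],[[0,0,0],-0.062],[[0,0,0],-0.062],[[0,0,0],-0.062],[[0,0,0],-0.062],[[0,0,0],-0.062],[[0,0,0],-0.062],[[0,0,0],-0.062]]'

```text
clock: 17.65
position: [0.55, -0.124, 0.2319]
ee_rot: [0.754, 0.656, 0.0, 0.0]
ft_force: [0.0, 0.4, -0.1]
grip_width: 1.0
```

Run:
```python
from h import *
for n in ['scene','side','wrist']: o=grab(n,n+'7')
T=toolT(o);print(o['clock'],o['position'],'heading',np.degrees(np.arctan2(T[1,0],T[0,0])),o['joint_pos'])
for n in ['side7','scene7','wrist7']:
    w=load(n);Pw=cloud(w)
    k=(Pw[...,2]>.103)&(Pw[...,2]<.118)&(np.hypot(Pw[...,0]-.55,Pw[...,1]+.124)<.04)&(w['p'].max(2)<250)
    q=Pw[k];print(n,len(q)); 
    if len(q)>5: print(q.min(0),q.max(0),cv2.minAreaRect(q[:,:2].astype(np.float32)*1000))
```

```text
17.75 [ 0.55003827 -0.12398749  0.23184655] heading 82.0443691522882 [ 0.21297167  0.19999012 -0.08311066  1.62419682  0.01698688  1.31797045
  1.55920735]
side7 57
[ 0.52197756 -0.1338174   0.10319047] [ 0.57616953 -0.11156821  0.11272845] ((548.494140625, -120.97579193115234), (18.015209197998047, 55.13888168334961), 80.33598327636719)
scene7 57
[ 0.51809055 -0.13434691  0.10332735] [ 0.57171504 -0.1152695   0.11291258] ((545.192626953125, -124.03340911865234), (16.533523559570312, 53.61399841308594), 84.35712432861328)
wrist7 965
[ 0.5221326  -0.13518372  0.10311299] [ 0.5764969  -0.11491964  0.11408853] ((549.460205078125, -125.40513610839844), (14.449081420898438, 54.275352478027344), 82.3561782836914)
```

View pics/wrist7.png

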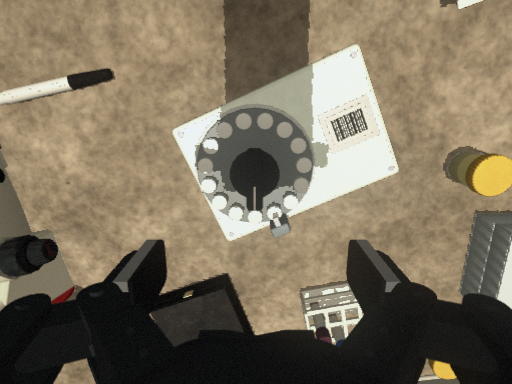

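The bar lies upright in this view at (255,175), with its white line at the lower (+x) end near (255,198). That fits the first click stop (measured 24° from the post direction), and the jaws are square to it. Descending now.

Request:
send_rows --steps '[[[-0.001,0,0.01],0],[[-0.001,0,0.035],0],[[-0.001,0,0.065],0],[[-0.001,0,0.095],0],[[-0.001,0,0.12],0],[[-0.001,0,0.138],0],[[-0.001,0,0.146],0],[[-0.001,0,0.146],0]]'

```text
clock: 18.8
position: [0.5499, -0.125, 0.0857]
ee_rot: [0.754, 0.656, -0.0, -0.0]
ft_force: [0.1, 0.2, 0.8]
grip_width: 0.996
```

Request:
send_rows --steps '[[[0,0,0],0],[[0,0,0],0],[[0,0,0],0],[[0,0,0],0],[[0,0,0],0],[[0,0,0],0],[[0,0,0],0],[[0,0,0],0]]' --hand 0 --force 50

```text
clock: 19.8
position: [0.5499, -0.1259, 0.0863]
ee_rot: [0.755, 0.656, -0.0, 0.0]
ft_force: [-2.2, -3.1, 5.9]
grip_width: 0.168
```

Run:
```python
from h import *
for n in ['side','wrist']: o=grab(n,n+'8')
T=toolT(o);print(o['clock'],o['position'],'heading',np.degrees(np.arctan2(T[1,0],T[0,0])),o['grip_width'],o['ft_force'],o['torque'])
w=load('wrist8')['p'][:,:,::-1];s=cv2.resize(load('side8')['p'][120:220,220:320,::-1],None,fx=2.5,fy=2.5)
s=cv2.copyMakeBorder(s,0,384-250,0,0,0);cv2.imwrite('pics/w8.png',np.hstack([w,s]))
```

```text
19.85 [ 0.54987636 -0.12588137  0.08627163] heading 82.00136760399444 0.16016384345277573 [-2.26321931 -4.18397326  5.76357197] [-0.70619405  0.51689909  0.01789789]
```

View pics/w8.png

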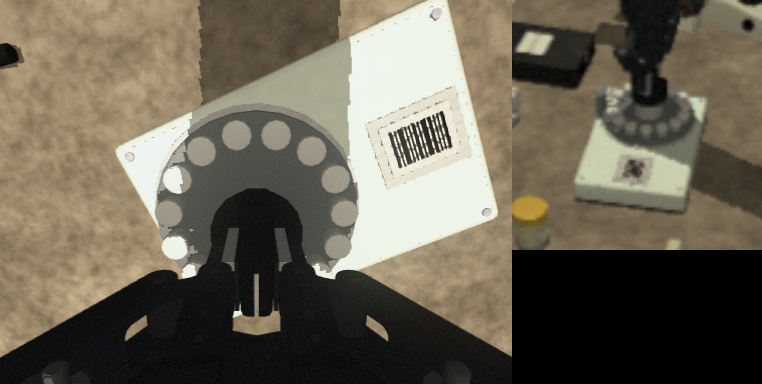

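Request:
send_rows --steps '[[[-0.001,0,0],0.03],[[-0.001,0,0],0.08],[[-0.001,0,0],0.14],[[-0.001,0,0],0.21],[[-0.001,0,0],0.28],[[-0.001,0,0],0.35],[[-0.001,0,0],0.4],[[-0.001,0,0],0.419]]'

```text
clock: 20.9
position: [0.5497, -0.1266, 0.0863]
ee_rot: [0.875, 0.484, -0.0, 0.0]
ft_force: [-3.5, -3.5, 6.6]
grip_width: 0.167
```

Run:
```python
from h import *
o=grab('wrist','wrist9')
T=toolT(o);print(o['clock'],o['position'],'heading',np.degrees(np.arctan2(T[1,0],T[0,0])),o['grip_width'],o['ft_force'],o['torque'],o['joint_pos'])
```

```text
20.9 [ 0.5496506  -0.12661912  0.08626373] heading 57.93976693246908 0.16682147271585887 [-3.53672147 -3.4537026   6.62489179] [-0.5787808   0.68379974  0.02181889] [ 0.1627398   0.32511814 -0.02081425  1.79010698  0.00845805  1.0262461
  1.14987523]
```

View pics/wrist9.png

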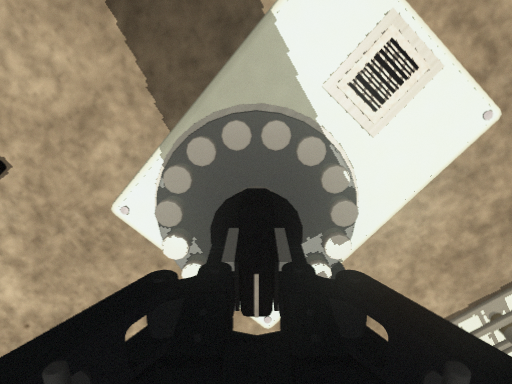

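The carousel has turned with the tool: the cups keep their places in the picture while the housing rotated. The torque about z is near 0, so it is seated at the second stop. One more click to go.

Request:
send_rows --steps '[[[0,0,0],0.03],[[0,0,0],0.08],[[0,0,0],0.14],[[0,0,0],0.21],[[0,0,0],0.28],[[0,0,0],0.35],[[0,0,0],0.4],[[0,0,0],0.419]]'

```text
clock: 21.95
position: [0.5492, -0.1272, 0.0863]
ee_rot: [0.957, 0.292, -0.001, 0.0]
ft_force: [-6.9, -4.6, 8.7]
grip_width: 0.167
```

Request:
send_rows --steps '[[[0,0,0],0],[[0,0,0],0],[[0,0,0],0],[[0,0,0],0],[[0,0,0],0],[[0,0,0],0],[[0,0,0],0],[[0,0,0],0]]'

```text
clock: 22.95
position: [0.5491, -0.1272, 0.0863]
ee_rot: [0.956, 0.292, -0.001, 0.0]
ft_force: [-6.6, -4.4, 7.2]
grip_width: 0.167
```

Run:
```python
from h import *
o=grab('wrist','wrist10');grab('side','side10');grab('scene','scene10')
T=toolT(o);print(o['clock'],o['position'],'heading',np.degrees(np.arctan2(T[1,0],T[0,0])),o['grip_width'],o['ft_force'],o['torque'])
w=load('wrist10')
Pw=cloud(w)
k=(abs(Pw[...,2]-.036)<.004)&(w['p'].min(2)>90)
c=max(cv2.findContours(k.astype(np.uint8)*255,cv2.RETR_EXTERNAL,cv2.CHAIN_APPROX_NONE)[0],key=cv2.contourArea)[:,0,:]
print(cv2.minAreaRect(onplane(w,c,.036)[:,:2].astype(np.float32)*1000))
# barcode yaw + white line direction
g=w['p'].min(2)
l=(Pw[...,2]>.104)&(Pw[...,2]<.118)&(g>80)&(np.hypot(Pw[...,0]-.55,Pw[...,1]+.126)<.03);u=np.argwhere(l)[:,::-1];print(len(u),u.min(0),u.max(0))
if len(u)>5:
    X=onplane(w,u,.111)[:,:2];v=cv2.fitLine(X.astype(np.float32),cv2.DIST_L2,0,.01,.01).ravel();print('line',np.degrees(np.arctan2(v[1],v[0])),X.mean(0))
w=w['p'][:,:,::-1];s=cv2.resize(load('side10')['p'][120:270,180:300,::-1],None,fx=2.4,fy=2.4)
s=cv2.copyMakeBorder(s,0,384-s.shape[0],0,0,0);cv2.imwrite('pics/w10.png',np.hstack([w,s])[:,:800])
```

```text
22.95 [ 0.54914669 -0.12716945  0.08626427] heading 33.965357235372124 0.16742366621035165 [-6.56163502 -4.40357833  7.20992026] [-0.78792101  1.11500903 -0.05312588]
((538.0755004882812, -86.62712860107422), (145.9461212158203, 213.537109375), 16.248003005981445)
215 [254 248] [304 316]
line -66.91935 [ 0.55775867 -0.13730068]
```

View pics/w10.png

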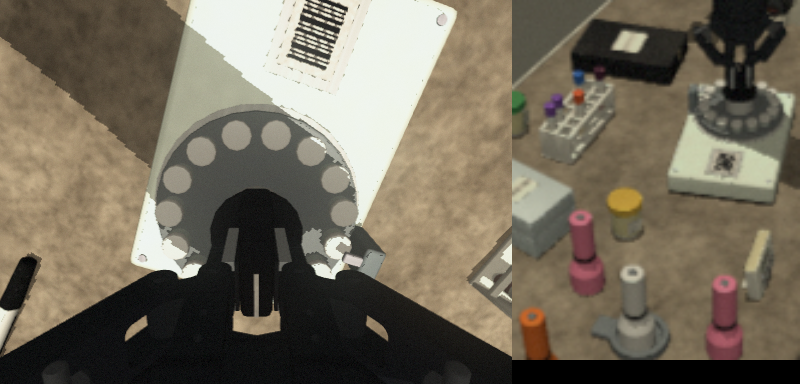

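Request:
send_rows --steps '[[[-0.001,0,0],0],[[-0.001,0,0],0],[[-0.001,0,0],0],[[-0.001,0,0],0],[[-0.001,0,0],0],[[-0.001,0,0],0],[[-0.001,0,0],0],[[-0.001,0,0],0]]'

```text
clock: 24.1
position: [0.5491, -0.1272, 0.0863]
ee_rot: [0.956, 0.292, 0.0, 0.0]
ft_force: [-2.6, -3.5, 6.2]
grip_width: 0.164
```

Run:
```python
from h import *
o=grab('wrist','wrist11')
T=toolT(o);print(o['clock'],o['position'],'heading',np.degrees(np.arctan2(T[1,0],T[0,0])),o['grip_width'],o['ft_force'],o['torque'])
w=load('wrist11');g=w['p'].min(2)
m=np.zeros_like(g);m[272:312,248:266]=g[272:312,248:266]>70
u=np.argwhere(m)[:,::-1];X=onplane(w,u,.111)[:,:2];v=cv2.fitLine(X.astype(np.float32),cv2.DIST_L2,0,.001,.001).ravel();print(len(u),'line',np.degrees(np.arctan2(v[1],v[0])),X.mean(0))
s=load('side10');P=cloud(s);k=(P[...,2]>.09)&(P[...,2]<.13)&(np.hypot(P[...,0]-.48,P[...,1]-.292)<.03);q=P[k];print('reader',q.max(0),q.mean(0))
```

```text
24.1 [ 0.54914423 -0.12716173  0.08628836] heading 34.00154863187508 0.1644168751409077 [-2.59072407 -3.54279972  6.1517885 ] [-0.68563688  0.34598511  0.01467099]
189 line -56.06848 [ 0.55693644 -0.13684646]
reader [0.49080075 0.30795614 0.12040282] [0.47649075 0.29763122 0.10874176]
```

The bar heads −56.07° and the housing yaw is about +16.1°, so the knob stands at about 72.1–72.3° (the third stop is 72°). The twist on the wrist is near 0. Handing in.

```bash
python3 -c "
from h import *
print(manip.hand_in())"
```

```text
the job is handed in; nothing more can be done
None
```

The job is done and handed in at about 24 s. The hand-in gives no verdict.

- **Reader scan:** I lifted the white reader from its cradle and held it still for about 2.5 s. Its window was about 48 mm above the label. The hood measured 2 to 4 mm off the label centre sideways; the coarser fits to the grip strayed up to about 6 mm. All were within the 12 mm allowed.
- **Reader return:** It stands upright in the cradle again. The wrist view put its top at z ≈ 0.118, as it should be. A first side-view height check gave a meaningless value because it took in the arm; the later, limited one gave about 0.120.
- **Knob:** It started at the first click stop, and I turned it 48° clockwise in two stages.
    - It ended at about 72.2° from the end stop; the third stop is at 72°.
    - The twist left on the wrist is about 0.01 N m, so the click is seated.
    - The grip is still closed on the bar at 50 N, with an opening of about 14 mm.
- **Disagreements:** Camera fits of the reader and knob differed by 2 to 5 mm between views. One fit of the knob's white line picked up finger pixels and read −67°. Redone on the line alone it gave −56.1°, which matches the tool heading.
- **Other items:** Nothing else was touched, and the last side view showed nothing disturbed.

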